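# Index the locking desk carousel so the ink bottle faces front

## Task

The rotary desk organiser is locked by the sliding bolt at its front. Using only pushes with the fingertips, push the bolt's knob outward until the bolt is fully drawn, push the carousel round by the metal posts on its rim until the bay with the dark blue ink bottle stands in front, right behind the bolt, and push the bolt fully home to lock it there. Push gently, grip and lift nothing, do not touch what stands in the bays, and leave the other things on the desk alone.

Things in the scene. Friction and masses are not known exactly. Their poses are not given: they have to be found in the camera images.
- organiser: the organiser's fixed base, pale wood. Origin: on the carousel's vertical axis, at desk level. Its -x axis is the FRONT (towards the robot, give or take 15 degrees): a tongue 46 mm wide runs along it to 196 mm from the axis and carries the lock bolt between two metal straps (tops 23 mm above the desk, 124-135 and 183-194 mm from the axis)
- carousel (a joint): angle of the carousel, rad, counter-clockwise from above positive, about 0 at the start, turns endlessly both ways. Pale deck, 105 mm radius, top 26 mm above the desk, 7 mm lip; five bays of 72 degrees between radial walls (tops 60 mm above the desk), contents about 65 mm from the axis; the hub reaches 90 mm. A bay is centred in front at every multiple of 72 degrees. Stays where it is left
- rim_post (a point): one of the five upright round metal posts that end the walls at the rim, halfway up (50 mm): 12 mm thick, 21 to 77 mm above the desk, 113 mm from the axis, 72 degrees apart. This one lies 36 degrees counter-clockwise of front (seen from above) at carousel angle 0 and turns with it. Push any post along the rim: about 1 N turns the carousel
- bolt (a joint): travel of the steel lock bolt, m: 0 home in a slot (carousel locked), 0.020 fully drawn, at its stop; from 0.016 the carousel turns free. Drawn along the base's -x; slides with about 2 N and stays. Below the deck each bay has a slot with a rounded mouth at its centre: the bolt goes home only within about 5 degrees of a multiple of 72 degrees, and then holds the carousel to 2 degrees
- bolt_knob (a point): point on the axis of the bolt's upright metal knob, 50 mm above the desk, moves with the bolt: 158 mm in front of the carousel's axis when home, 178 mm when drawn. The knob is 15 to 18 mm thick, from 20 to 65 mm above the desk; a fingertip fits between it and the carousel's lip (45 mm)
- ink_bottle: square dark blue glass ink bottle with a black cap, 48x48 mm, 56 high; stands loose in one of the four bays that are not in front; this is the bay wanted in front. Origin: centre of its underside
- clip_tin: round brass and grey tin, 68 mm across, 30 high; stands loose in the bay that is in front at the start. Origin: centre of underside
- eraser: eraser in a blue sleeve, 23x50x12 mm, loose in a bay; origin: centre of underside
- binder_clip: black binder clip, 29x32 mm, 33 high, loose in a bay; origin: centre of underside
- sharpener: brass wedge sharpener, 16x26x13 mm, loose in a bay; origin: centre of underside
- pen_pot: dark pen pot with pens, 78x88x147 mm, back of the desk; origin: centre of underside
- fountain_pen: dark blue fountain pen lying on the desk, 134 mm long; origin: centre of underside
- pencil: yellow pencil lying on the desk, 179 mm long; origin: near its middle
- letter_opener: brass letter opener with a black grip lying on the desk, 195 mm long; origin: near its middle

How it is judged (in metres and radians):
On the way, in this order (a step that is already met when the one before it is completed fails the run):
1. the bolt is drawn (value of joint bolt above 0.0155 m), for 0.1 s.
2. with the bolt drawn, the carousel is turned until the ink bottle's bay is in front (value of joint bolt above 0.01 m and x of ink_bottle in the frame of organiser below -0.042 m and y of ink_bottle in the frame of organiser between -0.022 and 0.022 m), for 0.1 s.
3. the bolt is pushed home into that bay's slot (value of joint bolt below 0.004 m and x of ink_bottle in the frame of organiser below -0.042 m and y of ink_bottle in the frame of organiser between -0.022 and 0.022 m), for 0.2 s.
At the end, for the whole second after the job is handed in: The bolt is home to within 4 mm in the slot under the ink bottle's bay, the bottle stands upright on the deck in the front bay (within 22 mm of the front line, at least 42 mm in front of the axis) and all is at rest (all of step 3 and velocity of joint carousel between -0.03 and 0.03 rad/s and linear speed of ink_bottle below 0.02 m/s and angle between ink_bottle's own z axis and vertical below 0.1 rad and height (world z) of ink_bottle between 0.022 and 0.032 m); the robot touches nothing.
It fails at once if something in the bays is lifted, tipped over the lip or dropped off the carousel (height (world z) of any of ink_bottle, clip_tin, eraser, binder_clip, sharpener above 0.045 m or height (world z) of any of ink_bottle, clip_tin, eraser, binder_clip, sharpener below 0.016 m).
It fails at once if the ink bottle is tipped (angle between ink_bottle's own z axis and vertical above 0.35 rad).
It fails at once if the fingers touch what stands in the bays (over 1 N) (contact force between the fingers and ink_bottle above 1 N or contact force between the fingers and clip_tin above 1 N or contact force between the fingers and eraser above 1 N or contact force between the fingers and binder_clip above 1 N or contact force between the fingers and sharpener above 1 N).
It fails at once if the organiser is pushed, pinched or pressed with more than 30 N (contact force between the fingers and organiser above 30 N).
It fails at once if another thing on the desk is moved more than 20 mm (distance of any of pen_pot, fountain_pen, pencil, letter_opener from where it was at the start of the episode above 0.02 m).
It also fails if it takes over 58 s, if anything falls off the work surface, if the arm or the gripper's body presses on something with over 40 N, if the wrist force passes 120 N, or if a joint passes its speed limit or range.

## Robot

A 6-joint arm with a two-finger parallel gripper is mounted at the origin on a cart in front of the work surface, level with it; the furniture and walls round the work are solid. World frame = base frame: x ahead of the robot, y to its left, z up, the work surface at z = 0. Lengths are in m, angles in degrees, forces in N, time in s.
With the tool pointing down it reaches from about 0.325 to 0.875 m from the base axis. Payload 4.4 kg.
Tool frame: the origin (TCP) lies midway between the tips of the shut fingers; the grasp point (between the pads) lies 19 mm behind it; z points along the fingers, y is the line along which they close (so a half turn about z gives the same grasp; the last joint's range is limited). The gripper opens to 85 mm and grips with 20 to 120 N. Pads are 22 mm wide; open, the fingers measure 114 mm over their backs; the gripper's body (76 mm by 85 mm) begins 54 mm behind the grasp point. The pads swing forward as they close: fully open they stand 13 mm farther back than shut.
Start: joints at [67.981, 11.837, 88.321, -0, 79.842, -8.623], TCP at [0.133, 0.559, 0.231] pointing down, gripper open.
Joint ranges: [-156.59, 156.59], [-49.26, 127.26], [12.9, 141.05], [-63.56, 243.56], [4.71, 150.69], [-161.64, 161.64]. Speed limits (degrees/s): [159.86, 159.86, 180, 180, 180, 180].

## Interface

Orientations are given as [roll, pitch, yaw] about the fixed x, y, z axes, in that order (R = Rz(yaw) Ry(pitch) Rx(roll)).
In Python, from workcell import env, viewer, get_obs gives the robot as it stands (env), with the cameras (viewer) and the readings as plain functions.
- The arm moves only by the shell command python3 jog.py 'ROWS' [OPENING] [FORCE]. ROWS is 1 to 5 rows, parted by semicolons, with the numbers parted by spaces; each row has 4 numbers: dx, dy, dz in m, then a turn about the tool's z in degrees; each row shifts and turns the commanded pose from where the row before left it, along the tool's axes as they then stand; what a row does not reach is not made up. A row lasts 1/12 s, in which the tool goes at most 0.0417 m and 7.16 degrees, less where a joint would pass 70% of its speed; a pose out of reach is approached as far as the arm can. OPENING is the finger opening in m, set as the command begins (- or left out keeps the last). The fingers move at their own pace and stop on an object; FORCE is the grip in N (left out, the last holds). Time passes only in rows, so rows that do not move let the fingers close. It prints the time, the measured TCP pose, the force, the opening and the grip force at its end. Input that does not fit is refused with a message, and nothing moves.
- get_obs(): the state, without advancing time (a new reading comes with each control period).
- viewer.grab_frame(name): name is "scene" or "top" or "wrist"; returns (picture, depth): 420x560x3 uint8, red, green, blue; 420x560 float32, m along the optical axis (not along the pixel's ray), 0 where there is no reading.
- viewer.get_calibration(name): a dict with "mtx" (3x3 intrinsics, pixels), "world_from_camera" (4x4, takes a point from camera to world coordinates). Camera axes: x right, y down, z forward; pixel columns grow to the right and rows downward; lengths in m; the calibration is good to about 2 mm. A picture is of the moment at which its call begins: read the wrist's pose just before it. get_calibration takes no time and is no camera call; for the wrist camera it gives the pose at the moment of the call.
- env.finish_job(): hands the job in; it is judged then, once.
The state is a dict: "time": time; "joints": joint angles; "qvel": joint speeds; "joint_efforts": joint torques, N m; "tool_pos": TCP position; "ee_rot": TCP orientation; "ft_force": force on the tool from outside, world axes, zero at the start; "torque": the same for the moment, N m; "finger_gap": finger opening in m; "grasp_force": force on a finger pad.
Only numpy, scipy, OpenCV 4.12 (cv2) and the standard library are available. Lean on these libraries where they do the work, as an engineer would, in place of code of your own. Each camera call takes 0.05 s, during which the arm holds its last target. There are 200 camera calls.

## Working session

There is one attempt and no reset: what is moved stays moved. The work goes in short steps, Python scripts to look and compute and a shell command to move; the robot and the scene stay as the last step left them, time stands still between calls to the robot, and variables do not carry over. Pictures are saved under pics/ and viewed, at most 10 in all, crops included, and the job is handed in when it is done.

```bash
ls; mkdir -p pics; python3 - <<'E'
from workcell import env, viewer, get_obs
import cv2,numpy as np
o=get_obs();print(o['time'],o['tool_pos'],o['ee_rot'],o['finger_gap'])
for n in['top','scene']:
    p,d=viewer.grab_frame(n);cv2.imwrite(f'pics/{n}0.png',p[:,:,::-1]);np.savez(f'{n}0.npz',p=p,d=d)
    c=viewer.get_calibration(n);print(n,np.round(c['mtx'],1).tolist(),np.round(c['world_from_camera'],3).tolist())
E
```

```text
jog.py
pics
workcell.py
0.0 [0.13291258 0.55865355 0.23010221] [-1.79869990e+02 -2.17443542e-02  1.66604945e+02] 0.08565504474314581
top [[477.6, 0.0, 278.5], [0.0, 477.6, 201.3], [0.0, 0.0, 1.0]] [[0.061, -0.972, 0.228, 0.292], [-0.998, -0.061, 0.007, -0.142], [0.007, -0.228, -0.974, 1.203], [0.0, 0.0, 0.0, 1.0]]
scene [[410.2, 0.0, 280.0], [0.0, 410.2, 210.2], [0.0, 0.0, 1.0]] [[0.846, -0.297, 0.442, 0.108], [-0.533, -0.478, 0.698, -0.823], [0.004, -0.826, -0.563, 0.621], [0.0, 0.0, 0.0, 1.0]]
```

View pics/top0.png

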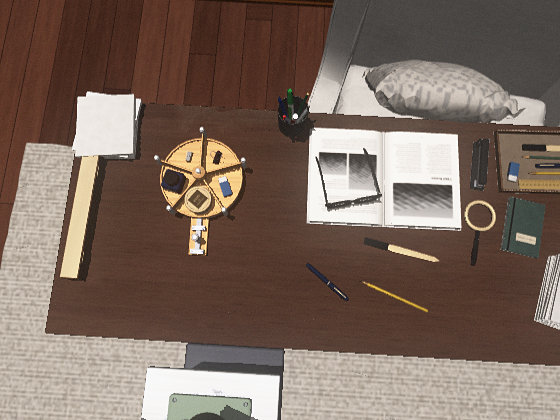

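View pics/scene0.png

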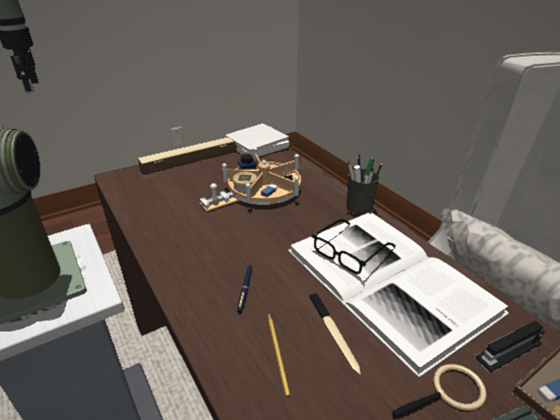

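```bash
cat > h.py <<'E'
from workcell import env, viewer, get_obs
import numpy as np,cv2
def plane(c,uv,z):
    uv=np.atleast_2d(np.asarray(uv,float));K=c['mtx'];T=c['world_from_camera']
    r=np.c_[(uv-[K[0,2],K[1,2]])/[K[0,0],K[1,1]],np.ones(len(uv))]@T[:3,:3].T
    return T[:3,3]+r*((z-T[2,3])/r[:,2])[:,None]
def cloud(c,d):
    v,u=np.mgrid[:d.shape[0],:d.shape[1]];K=c['mtx'];T=c['world_from_camera']
    P=np.stack([(u-K[0,2])/K[0,0]*d,(v-K[1,2])/K[1,1]*d,d],-1)
    return P@T[:3,:3].T+T[:3,3]
E
python3 - <<'E'
from h import *
a=np.load('top0.npz');c=viewer.get_calibration('top');P=cloud(c,a['d'])
cv2.imwrite('pics/crop1.png',cv2.resize(a['p'][115:265,140:260,::-1],None,fx=4,fy=4,interpolation=cv2.INTER_CUBIC))
for u,v in[(201,180),(197,235),(173,179),(201,129),(157,157),(243,157),(75,220)]:print(u,v,P[v,u].round(3))
S=P[115:265,140:260]; m=(S[...,2]>.066)&(S[...,2]<.085)
n,l,st,ce=cv2.connectedComponentsWithStats(m.astype(np.uint8))
for i in range(1,n):print(ce[i]+[140,115],st[i,4],S[l==i].mean(0).round(4))
E
```

```text
201 180 [0.603 0.063 0.057]
197 235 [0.464 0.058 0.063]
173 179 [0.595 0.127 0.08 ]
201 129 [0.729 0.072 0.079]
157 157 [0.649 0.173 0.079]
243 157 [ 0.688 -0.032 -0.002]
75 220 [0.486 0.368 0.037]
[201.57894737 129.15789474] 19 [0.7294 0.0708 0.0763]
[156.04347826 157.60869565] 23 [0.6476 0.1756 0.0765]
[243. 160.] 21 [ 0.6549 -0.0393  0.077 ]
[166. 163.] 1 [0.6382 0.152  0.0669]
[235. 164.] 1 [ 0.6463 -0.0194  0.0674]
[198.64227642 172.86178862] 123 [0.6144 0.0663 0.079 ]
[224. 167.] 1 [0.6371 0.0073 0.0664]
[171.59166667 179.3625    ] 240 [0.5947 0.1312 0.0758]
[206. 184.] 1 [0.5903 0.0475 0.068 ]
[178. 199.] 1 [0.548  0.1116 0.0694]
[176. 201.] 1 [0.5431 0.1165 0.0672]
[219. 203.] 1 [0.5449 0.0115 0.0666]
[168.5        207.91666667] 24 [0.5228 0.1304 0.0769]
[220. 205.] 1 [0.5401 0.0087 0.0661]
[223.23809524 209.38095238] 21 [ 0.5273 -0.0016  0.0776]
[193.84615385 236.38461538] 13 [0.459  0.0641 0.0675]
```

View pics/crop1.png

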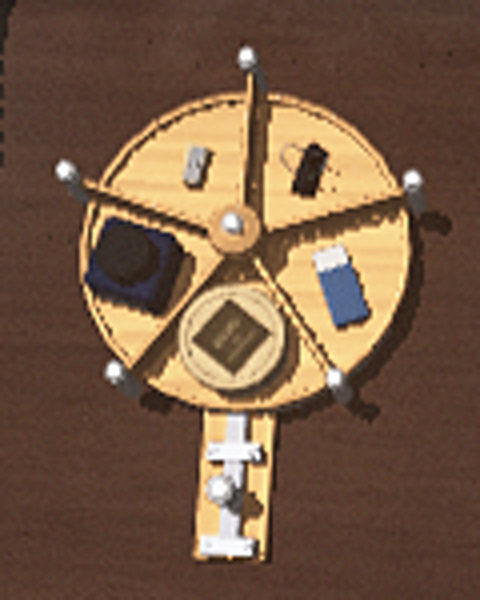

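```bash
python3 - <<'E'
from h import *
from scipy.optimize import least_squares
c=viewer.get_calibration('top');s=viewer.get_calibration('scene')
Q=np.array([[.7294,.0708],[.6476,.1756],[.6549,-.0393],[.5228,.1304],[.5273,-.0016]])
f=lambda p:np.hypot(*(Q-p[:2]).T)-p[2]
r=least_squares(f,[.617,.066,.113]);ax=r.x[:2];print(r.x,r.fun.round(4))
an=np.degrees(np.arctan2(*(Q-ax).T[::-1]));print(an, 'front est',[(a-36)%72 for a in an])
uv=np.array([[220,490],[236,420],[227,548],[233,455],[212,415],[274,415],[197,558],[267,558],[234,553-100]])/4+[140,115]-.375
for i,z in enumerate([.065,.022,.023,.023,.015,.015,.015,.015]):print(i,plane(c,uv[i],z)[0].round(4))
# scene-view height check of posts: image points of predicted positions
T=np.linalg.inv(s['world_from_camera'])
K=s['mtx'];X=np.c_[np.r_[Q,[[.461,.0625]]],[.077]*5+[.065]]@T[:3,:3].T+T[:3,3];X=X@K.T;print((X[:,:2]/X[:,2:]).round(1))
p=np.load('scene0.npz')['p'][140:220,190:310,::-1]
cv2.imwrite('pics/crop2.png',cv2.resize(p,None,fx=6,fy=6,interpolation=cv2.INTER_CUBIC))
E
```

```text
[0.6165898  0.06712286 0.11292294] [-0.0001 -0.0001  0.0002  0.0002 -0.0002]
[   1.86694241   74.04643287  -70.2020891   145.99364979 -142.4159311 ] front est [np.float64(37.86694240505113), np.float64(38.04643286740415), np.float64(37.797910899098994), np.float64(37.99364979304028), np.float64(37.584068900755824)]
0 [0.4577 0.0626 0.065 ]
1 [0.5088 0.0647 0.022 ]
2 [0.4281 0.0621 0.023 ]
3 [0.4863 0.0642 0.023 ]
4 [0.5124 0.0814 0.015 ]
5 [0.5148 0.0423 0.015 ]
6 [0.4216 0.0815 0.015 ]
7 [0.4243 0.0381 0.015 ]
[[296.2 154.9]
 [254.5 148. ]
 [296.2 177.3]
 [223.6 164.2]
 [247.4 184.1]
 [214.  184.2]]
```

View pics/crop2.png

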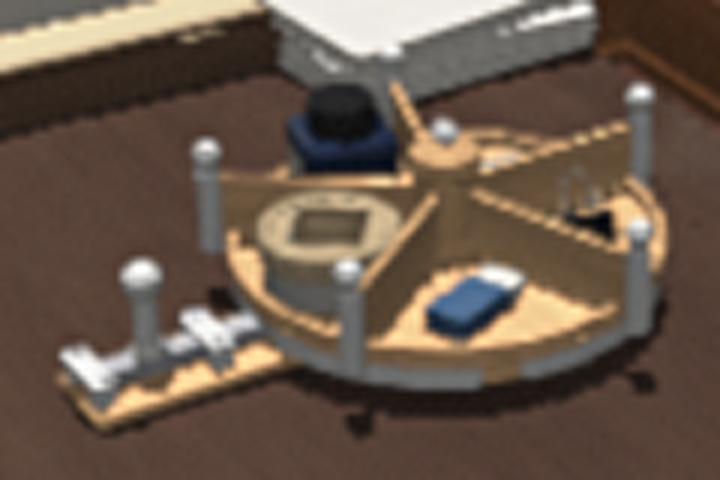

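```bash
R='' ; python3 jog.py '-0.015 -0.013 0 0;-0.0288 -0.025 0 0;-0.0288 -0.025 0 0;-0.0288 -0.025 0 0;-0.0288 -0.025 0 0' 0 40; python3 jog.py '-0.0288 -0.025 0 0;-0.0288 -0.025 0 0;-0.0288 -0.025 0 0;-0.0288 -0.025 0 0;-0.0288 -0.025 0 0'; python3 jog.py '-0.0288 -0.025 0 0;-0.0288 -0.025 0 0;-0.0288 -0.025 0 0;-0.0288 -0.025 0 0;-0.0288 -0.025 0 0'; python3 jog.py '-0.0288 -0.025 0 0;-0.014 -0.012 0 0;0 0 0 -5;0 0 0 -5;0 0 0 -5.2'; python3 jog.py '0 0 0 0;0 0 0 0'
```

```text
time: 0.52
tool_pos: [0.2339, 0.4176, 0.2307]
ee_rot: [-179.9, -0.0, 166.7]
ft_force: [0.3, -0.0, 0.0]
finger_gap: 0.0256
grasp_force: 0.0
time: 0.93
tool_pos: [0.3452, 0.2625, 0.231]
ee_rot: [-180.0, -0.0, 166.6]
ft_force: [0.4, 1.0, -0.4]
finger_gap: 0.0003
grasp_force: 0.0
time: 1.35
tool_pos: [0.4563, 0.1075, 0.231]
ee_rot: [-180.0, -0.0, 166.6]
ft_force: [1.6, 1.1, 0.1]
finger_gap: -0.0001
grasp_force: 0.0
time: 1.77
tool_pos: [0.4888, 0.0627, 0.2306]
ee_rot: [180.0, -0.1, -178.0]
ft_force: [-0.2, -0.2, 0.1]
finger_gap: 0.0002
grasp_force: 0.0
time: 1.93
tool_pos: [0.4887, 0.0634, 0.2308]
ee_rot: [180.0, -0.1, -178.3]
ft_force: [-0.2, -0.3, 0.1]
finger_gap: 0.0001
grasp_force: 0.0
```

```bash
python3 jog.py '0 0 0.03 0;0 0 0.03 0;0 0 0.03 0;0 0 0.03 0;0 0 0.02 0'; python3 jog.py '0 0 0.02 0;0 0 0.015 0;0 0 0.014 0;0 0 0 0;0 0 0 0'; python3 jog.py '0.004 0 0 0;0.003 0 0 0;0.002 0 0 0;0.002 0 0 0;0 0 0 0';python3 - <<'E'
from h import *
p,d=viewer.grab_frame('wrist');cv2.imwrite('pics/w1.png',p[:,:,::-1])
print(get_obs()['ft_force'])
E
```

```text
time: 2.35
tool_pos: [0.4869, 0.0637, 0.0884]
ee_rot: [180.0, -0.2, -178.3]
ft_force: [-0.3, 0.3, -1.2]
finger_gap: 0.0
grasp_force: 0.0
time: 2.77
tool_pos: [0.4881, 0.0636, 0.0416]
ee_rot: [180.0, -0.1, -178.2]
ft_force: [0.1, 0.2, 0.6]
finger_gap: 0.0001
grasp_force: 0.0
time: 3.18
tool_pos: [0.4782, 0.0631, 0.043]
ee_rot: [-180.0, 0.1, -178.2]
ft_force: [1.0, -0.2, 0.1]
finger_gap: 0.0
grasp_force: 0.0
[-0.50370381  0.72797316  0.15936093]
```

View pics/w1.png

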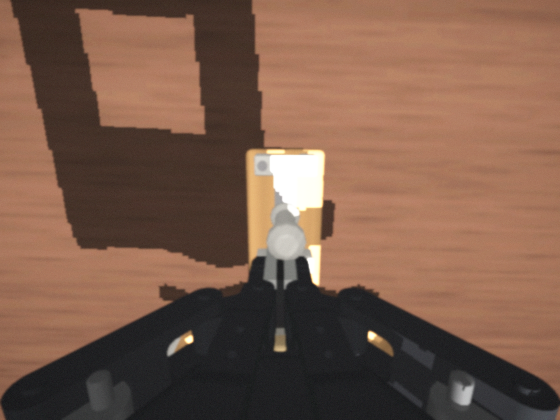

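The wrist view shows the knob (286,240) right ahead of the shut fingertips (280,265), centred on them.

```bash
python3 jog.py '0.002 0 0 0;0.002 0 0 0;0.002 0 0 0;0.002 0 0 0;0.002 0 0 0'; python3 jog.py '0.002 0 0 0;0.002 0 0 0;0.001 0 0 0;0.001 0 0 0;0 0 0 0';
```

```text
time: 3.65
tool_pos: [0.4685, 0.0628, 0.0427]
ee_rot: [-180.0, 0.1, -178.2]
ft_force: [2.4, 0.2, 1.8]
finger_gap: -0.0002
grasp_force: 1.1
time: 4.07
tool_pos: [0.4617, 0.0626, 0.0422]
ee_rot: [-180.0, -0.0, -178.2]
ft_force: [1.0, 0.6, 1.8]
finger_gap: -0.0
grasp_force: 0.8
```

Contact with about 2 N. I'll carry on to the stop by millimetres.

```bash
python3 jog.py '0.001 0 0 0;0.001 0 0 0;0.0005 0 0 0;0 0 0 0'|sed -n '2p;4p'; python3 jog.py '0.001 0 0 0;0 0 0 0'|sed -n '2p;4p';python3 - <<'E'
from h import *
p,d=viewer.grab_frame('top');np.savez('top1.npz',p=p,d=d)
c=viewer.get_calibration('top')
for f in('top0','top1'):
    a=np.load(f+'.npz');P=cloud(c,a['d']);S=P[215:262,180:215];m=(abs(S[...,2]-.061)<.008)
    g=a['p'][215:262,180:215].min(2)
    print(f,m.sum(),S[m].mean(0).round(4))
cv2.imwrite('pics/t1.png',cv2.resize(np.hstack([np.load(f+'.npz')['p'][200:265,165:230,::-1] for f in('top0','top1')]),None,fx=6,fy=6,interpolation=cv2.INTER_CUBIC))
E
```

```text
tool_pos: [0.4594, 0.0625, 0.0422]
ft_force: [1.8, 0.8, 0.5]
tool_pos: [0.4594, 0.0625, 0.0424]
ft_force: [4.9, 1.2, -3.1]
top0 42 [0.4581 0.0627 0.0649]
top1 12 [0.4424 0.0539 0.0621]
```

View pics/t1.png

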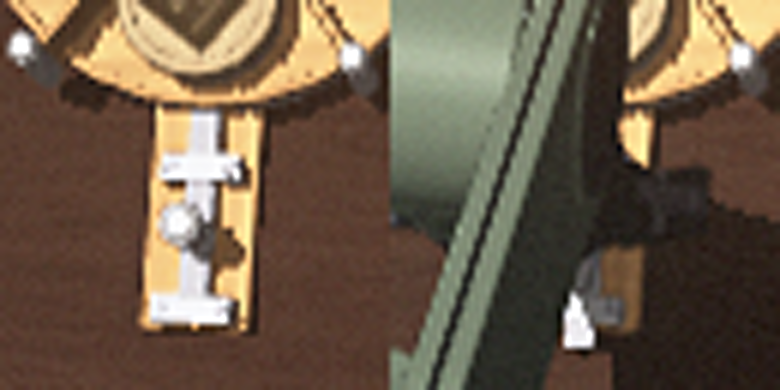

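The arm hides most of the knob in the top view, but the bolt is clearly drawn (bolt end showing past the outer strap). The sudden force rise suggests the stop, so I'll confirm with one more push.

```bash
python3 jog.py '0.001 0 0 0;0.001 0 0 0;0 0 0 0'|sed -n '2p;4p'; python3 jog.py '-0.005 0 0 0;-0.01 0 0 0;-0.013 0 0 0;0 0 -0.02 0;0 0 -0.03 0'|sed -n '2p;4p'; python3 jog.py '0 0 -0.03 0;0 0 0 0;0 0 0 0'|sed -n '1,4p'
python3 - <<'E'
import numpy as np
A=np.array([.6166,.0671])
for back in(30,17):
  for th in (-142.4,-70.4):
    t=np.radians(th);e=np.array([np.cos(t),np.sin(t)]);g=np.array([-e[1],e[0]])
    print(back,th,A+.118*e-back/1e3*g,'yaw',np.degrees(np.arctan2(*(-g)[::-1])))
E
```

```text
tool_pos: [0.4593, 0.0623, 0.0427]
ft_force: [9.1, 1.7, -6.8]
tool_pos: [0.481, 0.0633, 0.0892]
ft_force: [0.4, 0.5, 0.3]
time: 5.53
tool_pos: [0.4858, 0.0632, 0.1239]
ee_rot: [-180.0, 0.2, -178.2]
ft_force: [-1.1, -0.3, -0.3]
30 -142.4 [0.50480547 0.01887156] yaw 127.60000000000001
30 -70.4 [ 0.62792156 -0.05412633] yaw -160.40000000000003
17 -142.4 [0.51273735 0.00857179] yaw 127.60000000000001
17 -70.4 [ 0.64016831 -0.04976546] yaw -160.40000000000003
```

```bash
python3 jog.py '0 0 0 7;0 0 0 7;0 0 0 7;0 0 0 7;0 0 0 7'|sed -n '2,3p'; python3 jog.py '0 0 0 7;0 0 0 7;0 0 0 5;-0.023 -0.006 0 0;-0.023 -0.006 0 0'|sed -n '2,3p'; python3 jog.py '0 0 0 0;0 0 0 0;0 0 0 0'|sed -n '1,4p'
```

```text
tool_pos: [0.4825, 0.0633, 0.1202]
ee_rot: [-179.8, -0.3, 146.5]
tool_pos: [0.501, 0.0202, 0.12]
ee_rot: [-179.8, -0.2, 127.9]
time: 6.62
tool_pos: [0.5017, 0.02, 0.1207]
ee_rot: [-179.8, -0.2, 127.8]
ft_force: [0.0, -0.2, -0.1]
```

```bash
python3 jog.py '-0.0028 0.0018 0 0;0 0 0.02 0;0 0 0.02 0;0 0 0.02 0;0 0 0.014 0'|sed -n '2,4p'; python3 jog.py '0 0 0 0;-0.004 0 0 0;-0.004 0 0 0;-0.002 0 0 0;-0.002 0 0 0'|sed -n '2,4p'; python3 jog.py '0 0 0 0;0 0 0 0'|sed -n '1,4p'
```

```text
tool_pos: [0.5049, 0.0194, 0.0464]
ee_rot: [-179.9, -0.1, 127.9]
ft_force: [-0.9, 0.5, 0.1]
tool_pos: [0.5151, 0.0088, 0.0496]
ee_rot: [179.9, 0.1, 127.8]
ft_force: [-0.3, 0.8, 0.9]
time: 7.62
tool_pos: [0.5144, 0.0087, 0.049]
ee_rot: [179.9, 0.1, 127.8]
ft_force: [0.2, 0.6, -0.9]
```

```bash
python3 jog.py '-0.0041 -0.0005 0 -2;-0.0041 -0.0005 0 -2;-0.0041 -0.0005 0 -2;-0.0041 -0.0005 0 -2;-0.0041 -0.0005 0 -2'|sed -n '2,4p'; python3 jog.py '-0.0041 -0.0005 0 -2;-0.0041 -0.0005 0 -2;-0.0041 -0.0005 0 -2;-0.0041 -0.0005 0 -2;-0.0041 -0.0005 0 -2'|sed -n '2,4p'; python3 jog.py '0 0 0 0;0 0 0 0'|sed -n '1,4p'
cat > where.py <<'E'
from h import *
o=get_obs();A=np.array([.6166,.0671]);y=np.radians(o['ee_rot'][2])
# position of tool centre in the (radial,tangential) frame of its pushing face; post angle if touching
p=np.array(o['tool_pos'][:2])-A;g=-np.array([np.cos(y),np.sin(y)]);q=p+g*.017
print('z',o['tool_pos'][2].round(4),'face heading post angle',np.degrees(np.arctan2(-g[0],g[1])).round(2),'tool pt r',np.hypot(*q).round(4),'ang',np.degrees(np.arctan2(q[1],q[0])).round(2))
E
python3 where.py
```

```text
tool_pos: [0.5254, -0.0079, 0.0485]
ee_rot: [-180.0, -0.0, 137.9]
ft_force: [-0.9, -0.2, 0.5]
tool_pos: [0.5398, -0.0226, 0.0484]
ee_rot: [-180.0, -0.0, 147.9]
ft_force: [-1.0, -0.0, 0.6]
time: 8.62
tool_pos: [0.5402, -0.0226, 0.0485]
ee_rot: [180.0, 0.0, 147.7]
ft_force: [0.3, 0.6, -0.6]
z 0.0485 face heading post angle -122.26 tool pt r 0.1167 ang -122.11
```

```bash
python3 jog.py '-0.0041 -0.0005 0 -2;-0.0041 -0.0005 0 -2;-0.0041 -0.0005 0 -2;-0.0041 -0.0005 0 -2;-0.0041 -0.0005 0 -2'|sed -n '2,4p'; python3 jog.py '-0.0041 -0.0005 0 -2;-0.0041 -0.0005 0 -2;-0.0041 -0.0005 0 -2;-0.0041 -0.0005 0 -2;-0.0041 -0.0005 0 -2'|sed -n '2,4p'; python3 jog.py '-0.0041 -0.0005 0 -2;-0.0041 -0.0005 0 -2;-0.0041 -0.0005 0 -2;-0.0041 -0.0005 0 -2;-0.0041 -0.0005 0 -2'|sed -n '2,4p';python3 jog.py '0 0 0 0;0 0 0 0'|sed -n '1,4p'; python3 where.py
python3 - <<'E'
from h import *
A=np.array([.6166,.0671])
p,d=viewer.grab_frame('top');P=cloud(viewer.get_calibration('top'),d)
r=np.hypot(P[...,0]-A[0],P[...,1]-A[1]);m=(abs(r-.113)<.012)&(abs(P[...,2]-.073)<.009)
n,l,s,_=cv2.connectedComponentsWithStats(m.astype(np.uint8))
for i in range(1,n):
    q=P[l==i].mean(0)
    if s[i,4]>8:print(s[i,4],q.round(4),np.degrees(np.arctan2(q[1]-A[1],q[0]-A[0])).round(2))
cv2.imwrite('pics/t2.png',cv2.resize(p[115:265,140:260,::-1],None,fx=4,fy=4,interpolation=cv2.INTER_CUBIC))
E
```

```text
tool_pos: [0.5562, -0.0343, 0.0481]
ee_rot: [-180.0, -0.1, 157.9]
ft_force: [-0.8, -1.6, 0.7]
tool_pos: [0.5749, -0.0431, 0.048]
ee_rot: [-180.0, -0.1, 167.9]
ft_force: [-1.2, -0.1, -0.5]
tool_pos: [0.5948, -0.0485, 0.048]
ee_rot: [-180.0, -0.1, 177.9]
ft_force: [-0.3, -0.4, 0.3]
time: 10.03
tool_pos: [0.5954, -0.0484, 0.0483]
ee_rot: [180.0, -0.0, 177.7]
ft_force: [0.2, 1.1, 0.6]
z 0.0483 face heading post angle -92.27 tool pt r 0.1162 ang -92.07
23 [0.6872 0.1551 0.0756] 51.28
25 [0.5546 0.1612 0.0763] 123.4
```

View pics/t2.png

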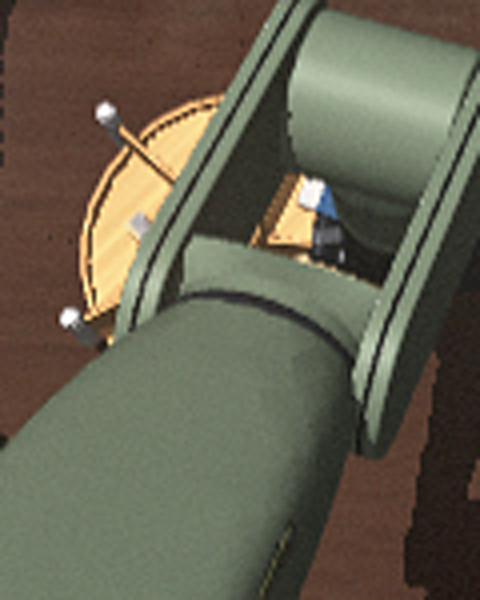

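Posts seen at 51.3° and 123.4°: the carousel has turned 49.4° with bolt and tool tracking as planned. About 22.5° to go.

```bash
python3 jog.py '-0.0041 -0.0005 0 -2;-0.0041 -0.0005 0 -2;-0.0041 -0.0005 0 -2;-0.0041 -0.0005 0 -2;-0.0041 -0.0005 0 -2'|sed -n '2,4p'; python3 jog.py '-0.0041 -0.0005 0 -2;-0.0041 -0.0005 0 -2;-0.0041 -0.0005 0 -2;-0.0041 -0.0005 0 -2;-0.0041 -0.0005 0 -2'|sed -n '2,4p'; python3 jog.py '-0.003 -0.0003 0 -1.5;-0.001 0 0 -0.5;0 0 0 0;0 0 0 0'|sed -n '1,4p'; python3 where.py
cat > posts.py <<'E'
from h import *
A=np.array([.6166,.0671])
p,d=viewer.grab_frame('top');np.savez('last.npz',p=p,d=d);P=cloud(viewer.get_calibration('top'),d)
r=np.hypot(P[...,0]-A[0],P[...,1]-A[1]);m=(abs(r-.113)<.012)&(abs(P[...,2]-.073)<.009)
n,l,s,_=cv2.connectedComponentsWithStats(m.astype(np.uint8))
for i in range(1,n):
    q=P[l==i].mean(0)
    if 8<s[i,4]<40:
        a=np.degrees(np.arctan2(q[1]-A[1],q[0]-A[0]));print(s[i,4],q.round(4),a.round(2),'err',((a-1.86+36)%72-36).round(2))
E
python3 posts.py
```

```text
tool_pos: [0.6153, -0.0504, 0.048]
ee_rot: [180.0, -0.1, -172.1]
ft_force: [-0.9, -0.8, -0.3]
tool_pos: [0.636, -0.0487, 0.0481]
ee_rot: [180.0, -0.1, -162.1]
ft_force: [-1.1, -0.5, -1.1]
time: 11.25
tool_pos: [0.6404, -0.0475, 0.0483]
ee_rot: [180.0, 0.0, -160.2]
ft_force: [0.6, 0.5, -0.7]
z 0.0483 face heading post angle -70.23 tool pt r 0.1159 ang -69.93
25 [0.65   0.1748 0.0744] 72.79 err -1.07
```

```bash
python3 jog.py '-0.001 0 0 0;-0.001 0 0 0;0 0 0 0;0 0 0 0'|sed -n '2,4p'; python3 jog.py '0.007 -0.003 0 0;0.01 -0.004 0 0;0 0 -0.02 0;0 0 -0.03 0;0 0 -0.03 0'|sed -n '2,4p';  python3 jog.py '0.02 -0.005 -0.01 0;0.03 0 0 0;0.04 0 0 0;0.03 0 0 0;0 0 0 0'|sed -n '1,4p'; python3 posts.py
python3 - <<'E'
import cv2,numpy as np
cv2.imwrite('pics/t3.png',cv2.resize(np.load('last.npz')['p'][115:265,140:260,::-1],None,fx=4,fy=4,interpolation=cv2.INTER_CUBIC))
E
```

```text
tool_pos: [0.6424, -0.0469, 0.0483]
ee_rot: [180.0, 0.0, -160.2]
ft_force: [-0.6, -0.2, 0.3]
tool_pos: [0.6264, -0.06, 0.1274]
ee_rot: [179.9, -0.2, -160.3]
ft_force: [0.9, 0.1, 1.0]
time: 12.47
tool_pos: [0.5106, -0.1056, 0.1366]
ee_rot: [179.8, -0.4, -160.4]
ft_force: [0.0, 0.6, -0.9]
23 [0.7285 0.0701 0.0748] 1.52 err -0.34
24 [0.6483 0.1753 0.0751] 73.68 err -0.18
25 [0.5232 0.1306 0.0755] 145.79 err -0.07
23 [ 0.5271 -0.001   0.0763] -142.72 err -0.58
```

View pics/t3.png

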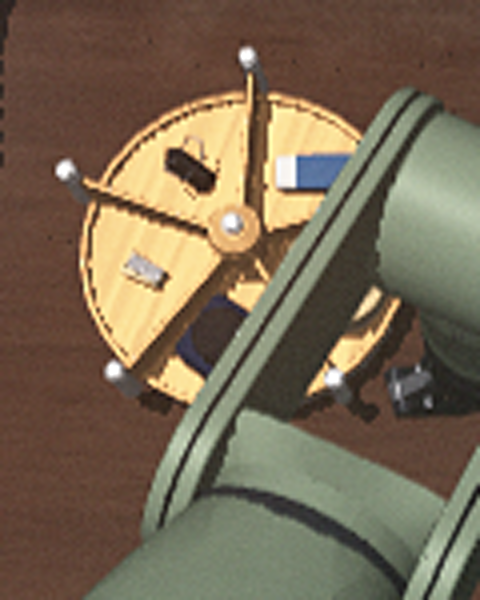

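Ink bottle is in the front bay (crop ~(215,335)); the posts show it aligned within 0.5°. Next I'll move to the outer side of the knob.

```bash
python3 jog.py '0.007 0.032 0 0;0.007 0.032 0 0;0.007 0.032 0 0;0.007 0.032 0 0;0.007 0.032 0 0'|sed -n '2,4p'; python3 jog.py '0.007 0.031 0 0;0 0 0 6;0 0 0 6;0 0 0 5.8;0 0 0 0'|sed -n '2,4p';  python3 jog.py '0 0 0 0;0 0 0 0'|sed -n '1,4p'; python3 posts.py
python3 - <<'E'
from h import *
P=cloud(viewer.get_calibration('top'),np.load('last.npz')['d']);S=P[215:262,180:215];m=(abs(S[...,2]-.065)<.005);print('knob',m.sum(),S[m].mean(0) if m.any() else 0)
E
```

```text
tool_pos: [0.4305, 0.0349, 0.1387]
ee_rot: [-180.0, 0.1, -160.2]
ft_force: [0.9, 1.2, 0.6]
tool_pos: [0.4142, 0.0611, 0.1388]
ee_rot: [-180.0, 0.1, -178.0]
ft_force: [-0.4, -0.1, 0.1]
time: 13.52
tool_pos: [0.4138, 0.0607, 0.1385]
ee_rot: [-180.0, 0.0, -177.9]
ft_force: [0.9, -0.9, -0.5]
24 [0.7281 0.0702 0.0744] 1.58 err -0.28
25 [0.6481 0.1747 0.0752] 73.67 err -0.19
24 [ 0.6541 -0.039   0.0756] -70.51 err -0.37
28 [ 0.5273 -0.0012  0.0747] -142.61 err -0.47
knob 0 0
```

```bash
python3 jog.py '0.009 0 0 0;0 0 0.03 0;0 0 0.03 0;0 0 0.02 0;0 0 0.0165 0'|sed -n '2,4p'; python3 jog.py '0 0 0 0;-0.004 0 0 0;-0.004 0 0 0;-0.003 0 0 0;-0.003 0 0 0'|sed -n '2,4p';  python3 jog.py '-0.002 0 0 0;-0.002 0 0 0;-0.002 0 0 0;-0.002 0 0 0'|sed -n '1,4p'
```

```text
tool_pos: [0.4024, 0.0603, 0.0401]
ee_rot: [180.0, -0.2, -178.0]
ft_force: [-0.1, 0.8, 0.2]
tool_pos: [0.4203, 0.0608, 0.0433]
ee_rot: [-180.0, 0.2, -178.0]
ft_force: [-0.0, -0.1, 0.7]
time: 14.73
tool_pos: [0.4257, 0.0613, 0.0417]
ee_rot: [180.0, -0.1, -178.0]
ft_force: [-2.4, -0.3, 1.1]
```

```bash
python3 jog.py '-0.002 0 0 0;-0.002 0 0 0;-0.002 0 0 0;-0.002 0 0 0;-0.002 0 0 0'|sed -n '2p;4p'; python3 jog.py '-0.001 0 0 0;-0.001 0 0 0;-0.001 0 0 0;0 0 0 0'|sed -n '2p;4p';  python3 jog.py '-0.001 0 0 0;0 0 0 0'|sed -n '2p;4p'
```

```text
tool_pos: [0.4363, 0.0616, 0.0416]
ft_force: [-2.6, 0.4, 0.6]
tool_pos: [0.4395, 0.0617, 0.0417]
ft_force: [-0.9, 0.5, 0.2]
tool_pos: [0.4404, 0.0617, 0.0417]
ft_force: [-0.9, 0.2, 0.0]
```

```bash
python3 jog.py '-0.001 0 0 0;0 0 0 0'|sed -n '2p;4p'; python3 jog.py '-0.001 0 0 0;0 0 0 0'|sed -n '2p;4p'
```

```text
tool_pos: [0.4413, 0.0617, 0.0417]
ft_force: [-2.3, 0.2, -0.7]
tool_pos: [0.4424, 0.0617, 0.0417]
ft_force: [-1.8, 0.5, -0.8]
```

```bash
python3 jog.py '-0.001 0 0 0;0 0 0 0'|sed -n '2p;4p'; python3 jog.py '-0.001 0 0 0;0 0 0 0'|sed -n '2p;4p'; python3 jog.py '-0.001 0 0 0;0 0 0 0'|sed -n '2p;4p'
```

```text
tool_pos: [0.4426, 0.0618, 0.0416]
ft_force: [-3.1, -0.8, 1.3]
tool_pos: [0.4427, 0.0618, 0.0416]
ft_force: [-6.0, -1.1, 4.6]
tool_pos: [0.4427, 0.0619, 0.0414]
ft_force: [-9.1, -1.6, 5.9]
```

The stop is firm at 0.4427. I'll back off, clear the view and check.

```bash
python3 jog.py '0.006 0 0 0;0.012 0 0 0;0.012 0 0 0;0 0 -0.03 0;0 0 -0.04 0'|sed -n '2p;4p'; python3 jog.py '0 0 -0.04 0;0 -0.04 -0.02 0;0 -0.04 0 0;0 -0.04 0 0;0 -0.04 0 0'|sed -n '2p;4p'; python3 jog.py '0 -0.04 0 0;0 -0.04 0 0;0 -0.03 0 0;0 0 0 0;0 0 0 0'; python3 posts.py
python3 - <<'E'
from h import *
a=np.load('last.npz');P=cloud(viewer.get_calibration('top'),a['d']);S=P[215:262,180:215]
m=(abs(S[...,2]-.065)<.008);print('knob',m.sum(),S[m].mean(0).round(4) if m.any() else 0)
cv2.imwrite('pics/t4.png',cv2.resize(a['p'][115:265,140:260,::-1],None,fx=4,fy=4,interpolation=cv2.INTER_CUBIC))
E
```

```text
tool_pos: [0.412, 0.0609, 0.1096]
ft_force: [0.8, 1.2, 0.3]
tool_pos: [0.4226, -0.0985, 0.1724]
ft_force: [0.7, 0.2, -0.3]
time: 17.73
tool_pos: [0.4255, -0.2085, 0.1711]
ee_rot: [-179.9, 0.2, -178.2]
ft_force: [-0.6, 0.6, -0.1]
finger_gap: 0.0002
grasp_force: 0.0
21 [0.7288 0.0704 0.0755] 1.67 err -0.19
23 [0.6481 0.1753 0.0766] 73.79 err -0.07
25 [ 0.6544 -0.0387  0.0743] -70.34 err -0.2
23 [0.5233 0.1308 0.0752] 145.66 err -0.2
23 [ 0.527  -0.0012  0.0763] -142.66 err -0.52
knob 46 [0.4586 0.0625 0.0646]
```

View pics/t4.png

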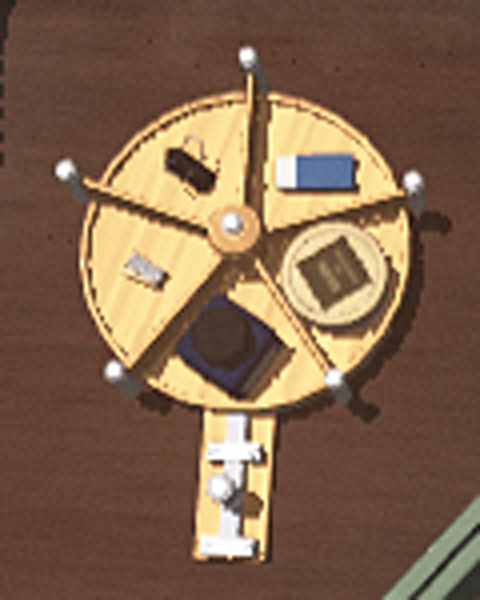

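The knob is back at its starting place (0.4586 against 0.4581 m), and the bottle stands upright in the front bay at crop (225,345). I'm handing it in.

```bash
python3 -c "
from workcell import env, viewer, get_obs
print(env.finish_job())"
```

```text
the job is handed in; nothing more can be done
None
```

The bolt was drawn, the carousel turned 72° counter-clockwise, and the bolt pushed home again with the ink bottle's bay in front; the final picture confirmed this, and I handed the job in at about 18 s (no verdict was returned).

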